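# Set the slotted jaw of a stone carver's holding frame

## Robot

A 6-joint arm with a two-finger parallel gripper is mounted at the origin on the work surface. World frame = base frame: x ahead of the robot, y to its left, z up, the work surface at z = 0. Lengths are in mm, angles in rad, forces in N, time in s.
With the tool pointing down it reaches from about 300 to 775 mm from the base axis. Payload 14.6 kg.
Tool frame: the origin (TCP) lies midway between the tips of the shut fingers; the grasp point (between the pads) lies behind it (manip.grip_depth is the z of the grasp point in the tool frame, in mm); z points along the fingers, y is the line along which they close (so a half turn about z gives the same grasp; the last joint's range is limited). The gripper opens to 94 mm and grips with 3 to 60 N. Pads are 16 mm wide; open, the fingers measure 119 mm over their backs; the gripper's body (75 mm by 177 mm) begins 78 mm behind the grasp point.
Start: joints at [1.082, 0.3, 1.521, -0, 1.321, -0.067], TCP at [225.168, 501.785, 205.446] pointing down, gripper open.
Joint ranges: [-3.03, 3.03], [-0.79, 2.21], [0.23, 2.52], [-1.04, 4.18], [0, 3.07], [-2.55, 2.55]. Speed limits (rad/s): [2.22, 2.22, 2.57, 3.14, 3.14, 3.14].

## Interface

Orientations are given as [roll, pitch, yaw] about the fixed x, y, z axes, in that order (R = Rz(yaw) Ry(pitch) Rx(roll)).
In Python, from cell import manip, optics, sign_off gives the robot as it stands (manip), with the cameras (optics) and the job as plain functions.
- The arm moves only by the shell command python3 nudge.py [OPENING] [FORCE], which reads ROWS from standard input. ROWS is a JSON list of rows, 1 to 5 of them, each of 6 numbers: dx, dy, dz in parts of the range, where 1.0 means 0.8 m, then a rotation vector rx, ry, rz in fractions of the full range, 1 being 360 degrees; each row is the pose to reach, as a shift and turn from the pose commanded when the command began, along the tool's axes at that moment; what a row does not reach only later rows make up. A row lasts 1/10 s, in which the tool goes at most 50 mm and 0.15 rad, less where a joint would pass 70% of its speed; a pose out of reach is approached as far as the arm can. OPENING is the finger opening in mm, set as the command begins (- or left out keeps the last). The fingers move at their own pace and stop on an object; FORCE is the grip in N (left out, the last holds). Time passes only in rows, so rows that do not move let the fingers close. It prints the time, the measured TCP pose, the force, the opening and the grip force at its end. Input that does not fit is refused with a message, and nothing moves.
- manip.read_state(): the state, without advancing time (a new reading comes with each control period).
- optics.camera(name): name is "scene" or "top" or "wrist"; returns (picture, depth): 384x512x3 uint8, red, green, blue; 384x512 float32, mm along the optical axis (not along the pixel's ray), 0 where there is no reading.
- optics.camera_info(name): a dict with "K" (3x3 intrinsics, pixels), "rvec" (rotation vector, rad) and "tvec" (3), from world to camera coordinates, as OpenCV has them; the wrist camera has in their place "mount" (4x4, takes a point from camera to tool coordinates, whose origin is the TCP and whose axes are the flange's). Camera axes: x right, y down, z forward; pixel columns grow to the right and rows downward; lengths in mm; the calibration is good to about 2 mm. The wrist camera is an equidistant fisheye: a pixel r from the principal point sees the ray r / f radians off the axis. A picture is of the moment at which its call begins: read the wrist's pose just before it. camera_info takes no time and is no camera call.
- sign_off(): hands the job in; it is judged then, once.
The state is a dict: "clock": time; "joints": joint angles; "qd": joint speeds; "effort": joint torques, N m; "eef_pos": TCP position; "eef_rot": TCP orientation; "wrist_force": force on the tool from outside, world axes, zero at the start; "moment": the same for the moment, N m; "finger_gap": finger opening in mm; "finger_force": force on a finger pad.
Only numpy, scipy, OpenCV 4.12 (cv2) and the standard library are available. Lean on these libraries where they do the work, as an engineer would, in place of code of your own. Each camera call takes 0.05 s, during which the arm holds its last target. There are 200 camera calls.

## Task

Slide the wooden jaw of the holding frame along its slotted bolt holes squarely against the stone, and on with it until the stone is seated on the dark packing block that marks its place, pressing it home with about 8 N: the stone is soft and chips above 13 N. Then, with the jaw still home, turn the wing knob clockwise until the washer clamps the jaw tight, let go, and leave the pebble and the small wooden block beside the stone where they lie.

Things in the scene. Friction and masses are not known exactly. Their poses are not given: they have to be found in the camera images.
- frame: Pale wooden holding frame fixed on the table: board 300 mm wide, x = -120 to +200 mm, its top 30 mm above the table; rims 14 mm higher at both sides and far end. Origin at table height, midway between its two upright 10 mm steel studs at y = +75 mm (wing knob) and y = -75 mm (plain bolt head, top 50 mm above the table, does not turn). x points to the stone.
- jaw: Loose brown wooden jaw, 400 to 960 g: plate 8 mm thick, x = -55 to +70 mm, 200 mm wide, with slots (x = -35 to +55 mm, 13 mm wide, at y = +-75 mm) around the studs; slides along frame x, can yaw a few degrees, drags at 1 to 5 N. Front wall 14 x 130 mm, top 48 mm over the underside. Origin: underside (30 mm above table), midway between slots; x points to the stone.
- jaw_face (a point): Middle of the jaw's front face, the one that goes against the stone; in the jaw's frame x = 70 mm, y = 0, 28 mm over its underside.
- jaw_handle (a point): Grip point of the dark upright wooden rib on the middle of the jaw: rib 44 mm long along jaw x, 16 mm thick along jaw y, from 8 to 54 mm over the jaw's underside; this point at x = -25 mm, y = 0, 36 mm over the underside, i.e. 66 mm above the table.
- stone: Pale stone being carved: block 56 mm deep, 112 wide, 46 high, with a rounded top (71 mm in all), between jaw and the dark packing block behind it. It moves only straight along its own x, at 2 to 3 N, some 2 to 8 mm (not measured) until it stops hard on that block. Origin at the foot of its flat face towards the jaw (board height); x points away from the jaw. Yaw within 4 degrees of the frame.
- stone_face (a point): Middle of the stone's flat face towards the jaw, 28 mm above the board; axes as stone. The jaw is home when its face lies flat on this face and the stone is seated on the block.
- knob (a joint): Turn of the wing knob, rad: grows clockwise seen from above; starts at 0 to 0.3, end stop at 1.6. It screws the washer down 3 mm per rad; the washer meets the jaw's plate at about 0.8, and is tight from about 1.3. It needs about 0.2 to 0.4 N m and stays where it is left.
- knob_grip (a point): Grip point of the steel wing knob on the stud at frame y = +75 mm: an upright flat wing 52 mm long, 12 mm thick, from 58 to 92 mm above the table; this point on the turning axis, 78 mm above the table. The x axis of this point lies along the wing and turns with it (along frame x when the joint is 0).
- washer: Steel washer, 32 mm across, 4 mm thick, on the stud under the wing knob; its underside starts about 2 mm above the jaw's plate and the knob presses it down on the plate. Origin in the middle of its underside.
- pebble_a: Bystander: small grey pebble, 40 mm across, 24 mm high, on the far corner of the board, beside the stone at -y. Origin under its centre.
- wedge: Bystander: dark wooden block 24 x 50 x 18 mm on the far corner of the board, beside the stone at +y. Origin under its centre.

How it is judged (in metres and radians):
On the way, in this order (a step that is already met when the one before it is completed fails the run):
1. the jaw presses squarely on the seated stone with 5 to 13 N, the clamp still loose (x of jaw_face in the frame of stone_face above -0.0025 m and angle between the x axis of jaw and the x axis of stone, either way round below 0.04 rad and contact force between jaw and stone between 5 and 13 N and contact force between washer and jaw below 1 N), for 0.2 s.
2. with the jaw home, the knob is turned until the washer clamps the jaw with more than 15 N (x of jaw_face in the frame of stone_face above -0.0025 m and angle between the x axis of jaw and the x axis of stone, either way round below 0.04 rad and contact force between washer and jaw above 15 N), for 0.2 s.
At the end, for the whole second after the job is handed in: The jaw rests squarely home on the seated stone: its face within 2.5 mm of the stone's face and within 0.04 rad of square to it, the washer clamps it with more than 15 N, and the robot has let go (all of step 2 and linear speed of jaw below 0.01 m/s and contact force between the fingers and jaw below 0.1 N); the robot touches nothing.
It fails at once if the jaw presses on the stone with more than 13 N (contact force between jaw and stone above 13 N).
It fails at once if the pebble or the small wooden block beside the stone is moved by more than 25 mm (distance of any of pebble_a, wedge from where it was at the start of the episode above 0.025 m).
It also fails if it takes over 67 s, if anything falls off the work surface, if the arm or the gripper's body presses on something with over 40 N, if the wrist force passes 120 N, or if a joint passes its speed limit or range.

## Working session

There is one attempt and no reset: what is moved stays moved. The work goes in short steps, Python scripts to look and compute and a shell command to move; the robot and the scene stay as the last step left them, time stands still between calls to the robot, and variables do not carry over. Pictures are saved under pics/ and viewed, at most 10 in all, crops included, and the job is handed in when it is done.

```bash
ls; mkdir -p pics
python3 - <<'E'
from cell import manip, optics, sign_off
import cv2,numpy as np
for n in("top","scene"):
    p,d=optics.camera(n); cv2.imwrite(f"pics/{n}0.png",p[:,:,::-1]); np.save(f"{n}d.npy",d)
    i=optics.camera_info(n); print(n,i)
print(optics.camera_info("wrist"),manip.grip_depth); print(manip.read_state())
E
```

```text
cell.py
nudge.py
pics
top {'K': array([[348.31267222,   0.        , 262.83123447],
       [  0.        , 348.31267222, 194.15767847],
       [  0.        ,   0.        ,   1.        ]]), 'rvec': array([ 2.15541032, -2.14580185,  0.16672406]), 'tvec': array([ 12.98809854, 647.89947617, 670.2274329 ])}
scene {'K': array([[483.64410776,   0.        , 256.08729231],
       [  0.        , 483.64410776, 192.7708181 ],
       [  0.        ,   0.        ,   1.        ]]), 'rvec': array([ 1.99269097,  1.3755395 , -0.59847276]), 'tvec': array([-252.10845964, -350.57236877, 1255.51373091])}
{'K': array([[297.31863964,   0.        , 255.27414384],
       [  0.        , 297.31863964, 192.42101224],
       [  0.        ,   0.        ,   1.        ]]), 'mount': array([[ 6.83482535e-04, -9.67463941e-01, -2.53008015e-01,
         7.40945051e+01],
       [ 9.99999404e-01,  4.45980725e-04,  9.96062747e-04,
        -6.47385744e-01],
       [-8.50818092e-04, -2.53008546e-01,  9.67463670e-01,
        -1.79536027e+02],
       [ 0.00000000e+00,  0.00000000e+00,  0.00000000e+00,
         1.00000000e+00]])} -18.8
{'clock': 0.1, 'joints': array([ 1.08239426e+00,  3.00393981e-01,  1.52150904e+00,  3.62139079e-06,
        1.32070751e+00, -6.65952505e-02]), 'qd': array([-0.00028744, -0.00129281, -0.00242701,  0.00063834, -0.00131143,
        0.00075141]), 'effort': array([ 2.14841821e-03, -5.32642543e+01, -3.53287840e+01,  7.09578814e-02,
        2.34411116e-02, -6.97129735e-05]), 'eef_pos': array([225.06484272, 501.58640801, 204.95911073]), 'eef_rot': array([-3.14057727e+00, -7.12357325e-05,  2.71978490e+00]), 'wrist_force': array([ 0.85936558,  0.52252859, -0.0043528 ]), 'moment': array([-0.01994534,  0.04129392, -0.00329   ]), 'finger_force': 0.0, 'finger_gap': 93.84017903480057}
```

View pics/top0.png

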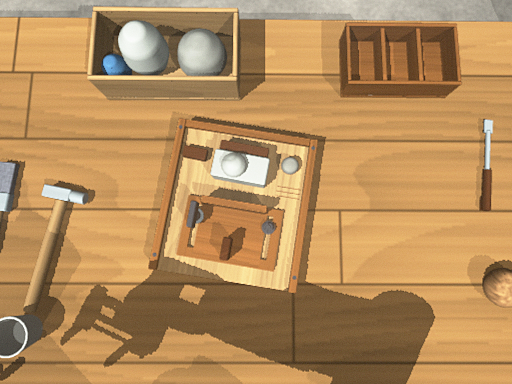

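View pics/scene0.png

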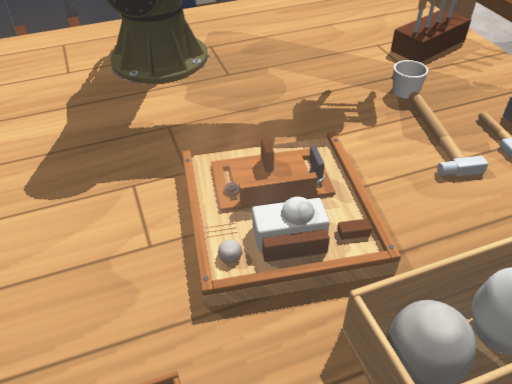

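The top view shows the frame at (240,205), jaw wall along (190,198)-(280,210), rib at (227,245), knob wing at (192,213), bolt at (268,227), stone at (240,165), pebble at (290,165) and wedge at (196,153). The scene view confirms this.

```bash
cat > h.py <<'E'
from cell import manip, optics, sign_off
import cv2,numpy as np
def cloud(n,d):
    i=optics.camera_info(n);K=i["K"];R,_=cv2.Rodrigues(i["rvec"]);t=i["tvec"]
    v,u=np.mgrid[:384,:512]
    c=np.stack([(u-K[0,2])/K[0,0]*d,(v-K[1,2])/K[1,1]*d,d],-1)
    return (c-t)@R
def ray(n,uv,z):
    i=optics.camera_info(n);K=i["K"];R,_=cv2.Rodrigues(i["rvec"]);t=i["tvec"]
    o=-R.T@t; r=R.T@np.linalg.inv(K)@np.array([uv[0],uv[1],1.]); return o+r*(z-o[2])/r[2]
E
python3 - <<'E'
from h import *
p=cv2.imread("pics/top0.png");d=np.load("topd.npy");W=cloud("top",d)
z=W[...,2]; box=np.zeros(z.shape,bool); box[112:300,145:330]=1
print("cam",ray("top",(0,0),0), np.percentile(z[300:380,200:420],[10,50,90]))
def rect(m,name):
    m=(m&box).astype(np.uint8); n,l,s,_=cv2.connectedComponentsWithStats(m)
    for k in np.argsort(-s[1:,4])[:3]+1:
        P=W[l==k]; 
        if len(P)<8: continue
        r=cv2.minAreaRect(P[:,:2].astype(np.float32)); print(name,s[k].tolist(),"c",np.round(r[0],1),"size",np.round(r[1],1),"ang",round(r[2],2),"z",np.round(np.median(P[:,2]),1))
rect((z>22),"board"); rect((z>34)&(z<41),"plate"); rect((z>41)&(z<47),"rim")
rect((z>73)&(z<79),"walltop/stonetop"); rect((z>80)&(z<88),"rib"); rect((z>88)&(z<97),"wing"); rect((z>46)&(z<54),"bolt")
cv2.imwrite("pics/crop.png",cv2.resize(p[112:300,145:330],None,fx=3,fy=3,interpolation=cv2.INTER_CUBIC))
E
```

```text
cam [1116.53742636  640.17593971    0.        ] [-0.71883778  0.93997687  2.61940892]
board [148, 118, 170, 176, 22368] c [631.   73.9] size [300.7 320.4] ang 81.07 z 37.9
plate [176, 195, 108, 77, 4310] c [569.4  83.7] size [205.1 125.1] ang 80.59 z 38.8
plate [183, 127, 44, 9, 54] c [787.3 141.1] size [18.7 91.9] ang 2.6 z 38.2
plate [164, 199, 7, 28, 30] c [609.9 212.7] size [ 1.3 56.8] ang 80.78 z 37.0
rim [148, 118, 170, 176, 3224] c [631.1  73.7] size [300.5 320.1] ang 80.98 z 44.8
rim [261, 221, 15, 14, 88] c [579.7   6. ] size [25.9 26.1] ang 44.69 z 44.1
rim [196, 209, 8, 15, 51] c [601.8 144.6] size [12.1 29.2] ang 82.1 z 44.8
walltop/stonetop [210, 149, 60, 36, 987] c [699.2  63.1] size [111.6  56. ] ang 79.22 z 76.7
walltop/stonetop [206, 197, 61, 16, 245] c [623.   68.4] size [117.8  14.2] ang 80.77 z 78.1
walltop/stonetop [200, 195, 7, 8, 30] c [633.3 132.9] size [11.2 13.7] ang 78.29 z 78.2
rib [219, 237, 12, 24, 191] c [537.   88.6] size [15.8 43.7] ang 80.66 z 84.7
rib [221, 163, 26, 15, 66] c [689.6  74.8] size [49.  25.9] ang 87.71 z 85.2
rib [193, 209, 4, 15, 15] c [599.4 148.5] size [ 0.7 27.7] ang 80.83 z 83.6
wing [222, 153, 24, 23, 240] c [701.5  74.7] size [44.6 43.8] ang 77.91 z 93.1
wing [186, 201, 11, 27, 172] c [602.8 154. ] size [12.2 51. ] ang 80.73 z 92.4
bolt [182, 145, 25, 16, 266] c [734.9 159.9] size [49.8 23.8] ang 79.33 z 48.7
bolt [281, 157, 18, 17, 102] c [709.4 -39.5] size [34.  34.7] ang 48.59 z 51.7
bolt [263, 223, 10, 10, 59] c [579.2   6. ] size [16.6 18.7] ang 76.08 z 51.2
```

View pics/crop.png

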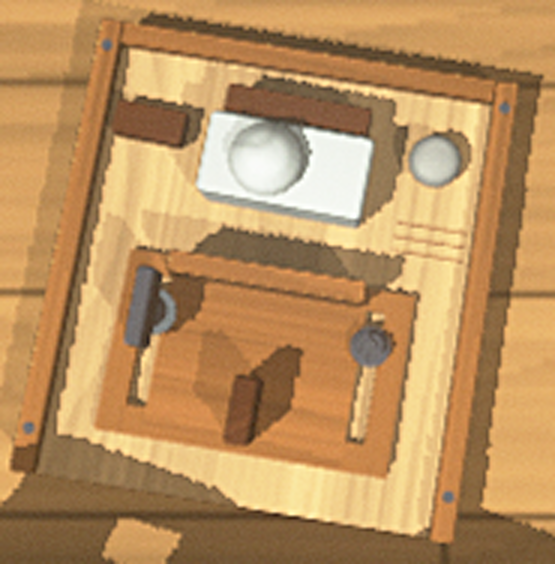

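The crop shows the jaw about 41 mm short of the stone, the knob wing along frame x (joint ≈ 0), and nothing obstructing the rib. Frame yaw is about -9.0°, jaw -9.3° and stone -10.8°.

```bash
cat >> h.py <<'E'
from scipy.spatial.transform import Rotation as Ro
def go(x,y,z,yaw):
    s=manip.read_state();R=Ro.from_euler("xyz",s["eef_rot"])
    T=Ro.from_euler("xyz",[np.pi,0,yaw])
    print("t",round(s["clock"],2),"pos",np.round(s["eef_pos"],1),"yaw",round(s["eef_rot"][2],4),"j6",round(s["joints"][5],2),"gap",round(s["finger_gap"],1),"F",np.round(s["wrist_force"],2),"M",np.round(s["moment"],2))
    print("shift",np.round(R.inv().apply(np.array([x,y,z])-s["eef_pos"]),1),"rot",np.round((R.inv()*T).as_rotvec(),4))
E
python3 -c "
from h import *
go(537,88.8,130,np.pi-.163)"
```

```text
t 0.1 pos [225.1 501.6 205. ] yaw 2.7198 j6 -0.07 gap 93.8 F [ 0.86  0.52 -0.  ] M [-0.02  0.04 -0.  ]
shift [-453.6 -248.8   75.2] rot [-1.000e-03 -2.000e-04 -2.588e-01]
```

The manual's scale: shifts go in shares of 0.8 m and turns go in shares of 360 degrees. Converting my numbers, -220 mm / 800 = -0.275, -180 mm / 800 = -0.225, -0.258 rad / 6.2832 = -0.0411.

```bash
echo '[[-0.0563, -0.0313, 0, 0, 0, -0.008], [-0.1125, -0.0625, 0, 0, 0, -0.0159], [-0.1688, -0.0938, 0, 0, 0, -0.0239], [-0.225, -0.125, 0, 0, 0, -0.0318], [-0.275, -0.15, 0, 0, 0, -0.0411]]' | python3 nudge.py 44 20
python3 -c "
from h import *
go(537,88.8,130,np.pi-.163)"
```

```text
clock: 0.6
eef_pos: [377.0, 300.9, 205.4]
eef_rot: [-3.142, -0.0, 2.98]
wrist_force: [1.2, 0.8, 0.1]
finger_gap: 57.5
finger_force: 0.0
t 0.6 pos [377.  300.9 205.4] yaw 2.9802 j6 -0.81 gap 57.5 F [1.25 0.84 0.09] M [ 0.04  0.01 -0.01]
shift [-192.  -183.6   75.4] rot [-0.     -0.      0.0016]
```

In the tool's units: -170 mm / 800 = -0.2125, -163 mm / 800 = -0.2038, 0.001 rad / 6.2832 = 0.0002.

```bash
echo '[[-0.0438, -0.0413, 0, 0, 0, 0], [-0.0875, -0.0825, 0.0063, 0, 0, 0], [-0.1313, -0.125, 0.0313, 0, 0, 0], [-0.175, -0.1663, 0.0563, 0, 0, 0], [-0.2125, -0.2038, 0.075, 0, 0, 0.0002]]' | python3 nudge.py; echo '[[0, 0, 0, 0, 0, 0], [0, 0, 0, 0, 0, 0]]' | python3 nudge.py
python3 -c "
from h import *
go(537,88.8,130,np.pi-.163)"
```

```text
clock: 1.1
eef_pos: [518.1, 112.4, 144.4]
eef_rot: [-3.141, -0.0, 2.977]
wrist_force: [-0.0, 1.7, -0.5]
finger_gap: 44.1
finger_force: 0.0
clock: 1.3
eef_pos: [517.4, 113.5, 144.8]
eef_rot: [-3.141, -0.002, 2.975]
wrist_force: [-0.5, -0.1, 0.6]
finger_gap: 44.0
finger_force: 0.0
t 1.3 pos [517.4 113.5 144.8] yaw 2.9749 j6 -1.26 gap 44.0 F [-0.48 -0.09  0.65] M [ 0.07 -0.02  0.03]
shift [-23.5 -21.1  14.8] rot [-0.0004 -0.0016 -0.0037]
```

In the tool's units: 97 mm / 800 = 0.1213, 75 mm / 800 = 0.0938, -0.003 rad / 6.2832 = -0.0005.

```bash
echo '[[-0.0294, -0.0263, 0.0175, 0, 0, -0.0005], [-0.0294, -0.0263, 0.0625, 0, 0, -0.0005], [-0.0294, -0.0263, 0.0938, 0, 0, -0.0005], [-0.0294, -0.0263, 0.1213, 0, 0, -0.0005], [-0.0294, -0.0263, 0.1213, 0, 0, -0.0005]]' | python3 nudge.py ; echo '[[0, 0, 0, 0, 0, 0], [0, 0, 0, 0, 0, 0], [0, 0, 0, 0, 0, 0]]' | python3 nudge.py
python3 -c "
from h import *
go(537,88.8,47.5,np.pi-.163)
p,d=optics.camera('wrist');cv2.imwrite('pics/w1.png',p[:,:,::-1])"
```

```text
clock: 1.8
eef_pos: [535.5, 90.7, 46.6]
eef_rot: [-3.141, -0.004, 2.981]
wrist_force: [0.7, 0.1, -0.0]
finger_gap: 43.7
finger_force: 0.0
clock: 2.1
eef_pos: [537.8, 89.9, 49.8]
eef_rot: [3.141, 0.002, 2.98]
wrist_force: [-0.8, 0.2, -0.7]
finger_gap: 44.2
finger_force: 0.0
t 2.1 pos [537.8  89.9  49.8] yaw 2.9802 j6 -1.31 gap 44.2 F [-0.79  0.16 -0.7 ] M [ 0.04 -0.    0.04]
shift [ 0.6 -1.3  2.3] rot [0.0005 0.002  0.0016]
```

View pics/w1.png

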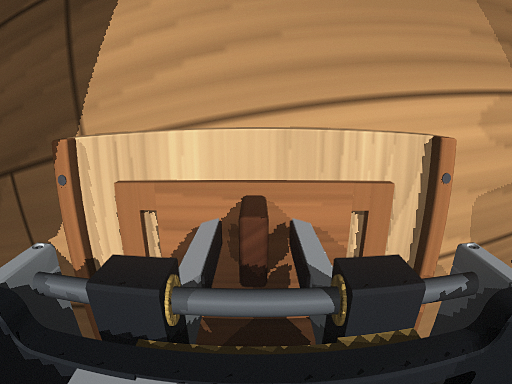

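The wrist view shows the rib at column 253, between the finger pads at about 218 and 292, so it is centred to about 1 mm. Next I close the gripper.

In the tool's units: 2 mm / 800 = 0.0025, -1 mm / 800 = -0.0013.

```bash
echo '[[0.0006, -0.0013, 0.0025, 0, 0, 0], [0.0006, -0.0013, 0.0025, 0, 0, 0]]' | python3 nudge.py; echo '[[0, 0, 0, 0, 0, 0], [0, 0, 0, 0, 0, 0], [0, 0, 0, 0, 0, 0], [0, 0, 0, 0, 0, 0], [0, 0, 0, 0, 0, 0]]' | python3 nudge.py 8 20; echo '[[0, 0, 0, 0, 0, 0], [0, 0, 0, 0, 0, 0], [0, 0, 0, 0, 0, 0], [0, 0, 0, 0, 0, 0], [0, 0, 0, 0, 0, 0]]' | python3 nudge.py
python3 -c "
from h import *
go(537,88.8,47.5,np.pi-.163)"
```

```text
clock: 2.35
eef_pos: [536.5, 88.6, 46.5]
eef_rot: [-3.142, -0.0, 2.98]
wrist_force: [-0.1, -0.5, 0.8]
finger_gap: 43.8
finger_force: 0.0
clock: 2.85
eef_pos: [536.6, 88.7, 46.4]
eef_rot: [3.142, -0.0, 2.98]
wrist_force: [0.2, 0.2, 0.0]
finger_gap: 16.0
finger_force: 20.0
clock: 3.35
eef_pos: [536.6, 88.7, 46.4]
eef_rot: [3.142, 0.0, 2.98]
wrist_force: [0.7, 0.7, 0.2]
finger_gap: 16.3
finger_force: 20.0
t 3.35 pos [536.6  88.7  46.4] yaw 2.9798 j6 -1.31 gap 16.3 F [0.73 0.71 0.18] M [ 0.03 -0.07  0.01]
shift [-0.4  0.1 -1.1] rot [0.     0.     0.0012]
```

In the tool's units: -10 mm / 800 = -0.0125, -8 mm / 800 = -0.01.

```bash
echo '[[-0.0025, 0, 0, 0, 0, 0], [-0.005, 0, 0, 0, 0, 0], [-0.0075, 0, 0, 0, 0, 0], [-0.01, 0, 0, 0, 0, 0], [-0.0125, 0, 0, 0, 0, 0]]' | python3 nudge.py; echo '[[-0.0025, 0, 0, 0, 0, 0], [-0.005, 0, 0, 0, 0, 0], [-0.0075, 0, 0, 0, 0, 0], [-0.01, 0, 0, 0, 0, 0], [-0.0125, 0, 0, 0, 0, 0]]' | python3 nudge.py;echo '[[-0.0025, 0, 0, 0, 0, 0.001], [-0.005, 0, 0, 0, 0, 0.0019], [-0.0075, 0, 0, 0, 0, 0.0029], [-0.01, 0, 0, 0, 0, 0.0035], [-0.0125, 0, 0, 0, 0, 0.0043]]' | python3 nudge.py; echo '[[0, 0, 0, 0, 0, 0], [0, 0, 0, 0, 0, 0], [0, 0, 0, 0, 0, 0]]' | python3 nudge.py
python3 -c "
from h import *
go(537,88.8,47.5,np.pi-.163)
p,d=optics.camera('top');cv2.imwrite('pics/t2.png',p[:,:,::-1]);np.save('t2.npy',d)
W=cloud('top',d);z=W[...,2];box=np.zeros(z.shape,bool); box[135:270,175:285]=1
for a,b in((73,79),(34,41)):
  m=((z>a)&(z<b)&box).astype(np.uint8); n,l,s,_=cv2.connectedComponentsWithStats(m)
  for k in np.argsort(-s[1:,4])[:4]+1:
    P=W[l==k];r=cv2.minAreaRect(P[:,:2].astype(np.float32));print(s[k],r,np.median(P[:,2]))
"
```

```text
clock: 3.85
eef_pos: [546.6, 87.1, 46.5]
eef_rot: [-3.142, -0.0, 2.98]
wrist_force: [-2.7, 1.4, 0.8]
finger_gap: 16.0
finger_force: 20.0
clock: 4.35
eef_pos: [556.5, 85.5, 46.5]
eef_rot: [-3.142, 0.0, 2.98]
wrist_force: [-2.1, 0.8, 1.5]
finger_gap: 16.0
finger_force: 20.0
clock: 4.85
eef_pos: [566.4, 83.9, 46.4]
eef_rot: [3.142, 0.0, 2.952]
wrist_force: [-2.0, 0.4, 1.5]
finger_gap: 15.5
finger_force: 20.0
clock: 5.15
eef_pos: [566.4, 83.8, 46.5]
eef_rot: [3.142, 0.001, 2.953]
wrist_force: [1.9, -0.2, 0.2]
finger_gap: 16.3
finger_force: 20.0
t 5.15 pos [566.4  83.8  46.5] yaw 2.9528 j6 -1.3 gap 16.3 F [ 1.88 -0.16  0.22] M [-0.03 -0.16 -0.03]
shift [29.8 -0.6 -1. ] rot [ 0.      0.0005 -0.0258]
[210 149  59  36 975] ((699.306396484375, 63.223419189453125), (111.55963134765625, 55.879520416259766), 79.51525115966797) 76.67121412538484
[213 181  38  13 154] ((655.436767578125, 78.41996765136719), (75.55582427978516, 14.358626365661621), 79.23643493652344) 78.07949495775712
[252 190  18   9  65] ((644.31591796875, 20.44144630432129), (33.97215270996094, 13.864041328430176), 79.41304779052734) 78.19850007650257
[205 180   7   8  22] ((663.6654052734375, 125.52885437011719), (12.932656288146973, 9.90944766998291), 19.75122833251953) 78.27891970346832
[255 195  30  63 551] ((585.0228271484375, -8.426193237304688), (126.20817565917969, 59.73091125488281), 10.629199028015137) 38.95789082346985
[188 180  49  20 368] ((658.5992431640625, 121.41668701171875), (40.593528747558594, 99.40135192871094), 0.4056565761566162) 38.874338752498865
[272 141  13   3  14] ((762.5021362304688, -16.29240608215332), (26.051389694213867, 1.2591183185577393), 81.10022735595703) 36.97824403056536
[187 158  14   3  14] ((723.7411499023438, 162.68251037597656), (29.298070907592773, 0.8382391929626465), 77.92647552490234) 37.48366955017078
```

In the tool's units: -7.5 mm / 800 = -0.0094, -1.5 mm / 800 = -0.0019.

```bash
echo '[[-0.0019, 0, 0, 0, 0, 0], [-0.0038, 0, 0, 0, 0, 0], [-0.0056, 0, 0, 0, 0, 0], [-0.0075, 0, 0, 0, 0, 0], [-0.0094, 0, 0, 0, 0, 0]]' | python3 nudge.py; for i in 1; do echo '[[-0.0005, 0, 0, 0, 0, 0], [-0.001, 0, 0, 0, 0, 0], [-0.0015, 0, 0, 0, 0, 0], [-0.002, 0, 0, 0, 0, 0], [-0.0025, 0, 0, 0, 0, 0]]' | python3 nudge.py; done;  echo '[[-0.0003, 0, 0, 0, 0, 0], [-0.0005, 0, 0, 0, 0, 0], [-0.0008, 0, 0, 0, 0, 0], [-0.001, 0, 0, 0, 0, 0], [-0.0013, 0, 0, 0, 0, 0]]' | python3 nudge.py
python3 -c "
from h import *
go(537,88.8,47.5,np.pi-.163)
p,d=optics.camera('top');
W=cloud('top',d);z=W[...,2];box=np.zeros(z.shape,bool); box[135:270,175:285]=1
for a,b in((73,79),):
  m=((z>a)&(z<b)&box).astype(np.uint8); n,l,s,_=cv2.connectedComponentsWithStats(m)
  for k in np.argsort(-s[1:,4])[:4]+1:
    P=W[l==k];r=cv2.minAreaRect(P[:,:2].astype(np.float32));print(s[k],r,np.median(P[:,2]))
"
```

```text
clock: 5.7
eef_pos: [573.6, 82.5, 46.4]
eef_rot: [-3.142, -0.0, 2.953]
wrist_force: [-2.5, 0.6, 1.2]
finger_gap: 16.2
finger_force: 20.0
clock: 6.2
eef_pos: [575.5, 82.1, 46.4]
eef_rot: [-3.142, -0.0, 2.953]
wrist_force: [-2.0, 0.4, 3.0]
finger_gap: 15.8
finger_force: 20.0
clock: 6.7
eef_pos: [576.5, 81.9, 46.5]
eef_rot: [3.142, 0.0, 2.953]
wrist_force: [-2.3, 1.1, 2.6]
finger_gap: 16.2
finger_force: 20.0
t 6.7 pos [576.5  81.9  46.5] yaw 2.9528 j6 -1.3 gap 16.2 F [-2.29  1.07  2.62] M [0.15 0.42 0.01]
shift [40.1 -0.7 -1. ] rot [ 0.      0.     -0.0258]
[ 206  149   65   45 1183] ((691.1078491210938, 59.42687225341797), (129.05735778808594, 71.05721282958984), 79.12699890136719) 76.95595558839348
[260 190   3   3   7] ((649.6744384765625, 19.757593154907227), (4.0399932861328125, 3.9264912605285645), 87.35676574707031) 77.69560079331116
[207 175   1   3   3] ((679.0347290039062, 126.93090057373047), (4.151630401611328, 0.095084547996521), 2.714381456375122) 77.94409358737592
[242 188   1   1   1] ((655.3855590820312, 57.330421447753906), (0.0, 0.0), 0.0) 77.9013653520782
```

In the tool's units: -1 mm / 800 = -0.0013, -0.8 mm / 800 = -0.001.

```bash
echo '[[-0.0003, 0, 0, 0, 0, 0], [-0.0005, 0, 0, 0, 0, 0], [-0.0008, 0, 0, 0, 0, 0], [-0.001, 0, 0, 0, 0, 0], [-0.0013, 0, 0, 0, 0, 0]]' | python3 nudge.py;  echo '[[-0.0003, 0, 0, 0, 0, 0], [-0.0005, 0, 0, 0, 0, 0], [-0.0008, 0, 0, 0, 0, 0], [-0.001, 0, 0, 0, 0, 0], [-0.0013, 0, 0, 0, 0, 0]]' | python3 nudge.py
python3 -c "
from h import *
go(537,88.8,47.5,np.pi-.163)"
```

```text
clock: 7.25
eef_pos: [577.3, 81.7, 46.5]
eef_rot: [-3.142, -0.0, 2.953]
wrist_force: [-5.1, -0.2, 4.2]
finger_gap: 16.0
finger_force: 20.0
clock: 7.75
eef_pos: [578.3, 81.5, 46.4]
eef_rot: [-3.141, -0.0, 2.953]
wrist_force: [-5.2, 0.9, 3.5]
finger_gap: 15.8
finger_force: 20.0
t 7.75 pos [578.3  81.5  46.4] yaw 2.9528 j6 -1.3 gap 15.8 F [-5.18  0.94  3.48] M [0.08 0.8  0.05]
shift [42.  -0.6 -1. ] rot [-0.0001 -0.0004 -0.0258]
```

In the tool's units: -0.5 mm / 800 = -0.0006, -0.4 mm / 800 = -0.0005.

```bash
echo '[[-0.0001, 0, 0, 0, 0, 0], [-0.0003, 0, 0, 0, 0, 0], [-0.0004, 0, 0, 0, 0, 0], [-0.0005, 0, 0, 0, 0, 0], [-0.0006, 0, 0, 0, 0, 0]]' | python3 nudge.py
```

```text
clock: 8.25
eef_pos: [578.8, 81.4, 46.4]
eef_rot: [-3.141, -0.0, 2.953]
wrist_force: [-5.3, -0.2, 3.3]
finger_gap: 15.5
finger_force: 20.0
```

In the tool's units: -0.5 mm / 800 = -0.0006, -0.4 mm / 800 = -0.0005.

```bash
echo '[[-0.0001, 0, 0, 0, 0, 0], [-0.0003, 0, 0, 0, 0, 0], [-0.0004, 0, 0, 0, 0, 0], [-0.0005, 0, 0, 0, 0, 0], [-0.0006, 0, 0, 0, 0, 0]]' | python3 nudge.py
```

```text
clock: 8.75
eef_pos: [579.3, 81.3, 46.5]
eef_rot: [-3.141, -0.0, 2.953]
wrist_force: [-6.5, 1.1, 5.0]
finger_gap: 15.9
finger_force: 20.0
```

In the tool's units: -0.5 mm / 800 = -0.0006, -0.4 mm / 800 = -0.0005.

```bash
echo '[[-0.0001, 0, 0, 0, 0, 0], [-0.0003, 0, 0, 0, 0, 0], [-0.0004, 0, 0, 0, 0, 0], [-0.0005, 0, 0, 0, 0, 0], [-0.0006, 0, 0, 0, 0, 0]]' | python3 nudge.py
```

```text
clock: 9.25
eef_pos: [579.8, 81.2, 46.4]
eef_rot: [-3.141, -0.0, 2.953]
wrist_force: [-4.8, -0.1, 4.2]
finger_gap: 16.0
finger_force: 20.0
```

In the tool's units: -0.3 mm / 800 = -0.0004, -0.2 mm / 800 = -0.0003.

```bash
echo '[[-0.0001, 0, 0, 0, 0, 0], [-0.0003, 0, 0, 0, 0, 0], [-0.0004, 0, 0, 0, 0, 0]]' | python3 nudge.py
```

```text
clock: 9.55
eef_pos: [579.9, 81.2, 46.5]
eef_rot: [-3.141, -0.001, 2.953]
wrist_force: [-7.4, 0.2, 5.1]
finger_gap: 15.8
finger_force: 20.0
```

In the tool's units: -0.1 mm / 800 = -0.0001.

```bash
echo '[[-0.0001, 0, 0, 0, 0, 0], [-0.0001, 0, 0, 0, 0, 0]]' | python3 nudge.py; echo '[[-0.0001, 0, 0, 0, 0, 0], [-0.0001, 0, 0, 0, 0, 0]]' | python3 nudge.py
```

```text
clock: 9.75
eef_pos: [579.9, 81.2, 46.5]
eef_rot: [-3.141, -0.001, 2.953]
wrist_force: [-8.0, 0.7, 5.5]
finger_gap: 16.2
finger_force: 20.0
clock: 9.95
eef_pos: [579.9, 81.2, 46.4]
eef_rot: [-3.141, -0.001, 2.953]
wrist_force: [-9.0, 0.4, 6.0]
finger_gap: 16.2
finger_force: 20.0
```

In the tool's units: -0.2 mm / 800 = -0.0003, -0.1 mm / 800 = -0.0001.

```bash
echo '[[-0.0001, 0, 0, 0, 0, 0], [-0.0003, 0, 0, 0, 0, 0], [-0.0003, 0, 0, 0, 0, 0]]' | python3 nudge.py; python3 -c "
from h import *
go(537,88.8,47.5,np.pi-.163)"
```

```text
clock: 10.25
eef_pos: [580.0, 81.1, 46.5]
eef_rot: [-3.141, -0.002, 2.953]
wrist_force: [-10.2, -0.1, 7.7]
finger_gap: 15.8
finger_force: 20.0
t 10.25 pos [580.   81.1  46.5] yaw 2.9529 j6 -1.31 gap 15.8 F [-10.24  -0.06   7.69] M [0.08 1.53 0.04]
shift [43.6 -0.5 -1. ] rot [-0.0004 -0.0016 -0.0257]
```

In the tool's units: -0.2 mm / 800 = -0.0003, -0.1 mm / 800 = -0.0001.

```bash
echo '[[-0.0001, 0, 0, 0, 0, 0], [-0.0003, 0, 0, 0, 0, 0], [-0.0003, 0, 0, 0, 0, 0], [-0.0003, 0, 0, 0, 0, 0]]' | python3 nudge.py; echo '[[0, 0, 0, 0, 0, 0], [0, 0, 0, 0, 0, 0]]' | python3 nudge.py
```

```text
clock: 10.65
eef_pos: [580.0, 81.0, 46.4]
eef_rot: [-3.141, -0.002, 2.953]
wrist_force: [-11.2, -0.7, 8.4]
finger_gap: 15.9
finger_force: 20.0
clock: 10.85
eef_pos: [580.0, 81.1, 46.4]
eef_rot: [-3.141, -0.002, 2.953]
wrist_force: [-11.2, -0.1, 8.7]
finger_gap: 15.7
finger_force: 20.0
```

```bash
python3 -c "
from h import *
go(537,88.8,47.5,np.pi-.163)
p,d=optics.camera('top');
W=cloud('top',d);z=W[...,2];box=np.zeros(z.shape,bool); box[135:270,175:285]=1
for c in((73,79),):
  m=((z>c[0])&(z<c[1])&box).astype(np.uint8); n,l,s,_=cv2.connectedComponentsWithStats(m)
  k=np.argmax(s[1:,4])+1
  P=W[l==k];print(cv2.minAreaRect(P[:,:2].astype(np.float32)))
cv2.imwrite('pics/t3.png',cv2.resize(p[112:300,145:330,::-1],None,fx=3,fy=3,interpolation=cv2.INTER_CUBIC))
"; echo '[[0, 0, 0, 0, 0, 0], [0, 0, 0, 0, 0, 0]]' | python3 nudge.py
```

```text
t 10.85 pos [580.   81.1  46.4] yaw 2.953 j6 -1.31 gap 15.7 F [-11.17  -0.07   8.67] M [0.08 1.79 0.05]
shift [43.7 -0.5 -1. ] rot [-0.0006 -0.0021 -0.0256]
((694.326171875, 59.591064453125), (129.0128173828125, 69.92955780029297), 79.3453598022461)
clock: 11.1
eef_pos: [580.0, 81.1, 46.4]
eef_rot: [-3.141, -0.002, 2.953]
wrist_force: [-11.8, -0.2, 8.3]
finger_gap: 16.0
finger_force: 20.0
```

View pics/t3.png

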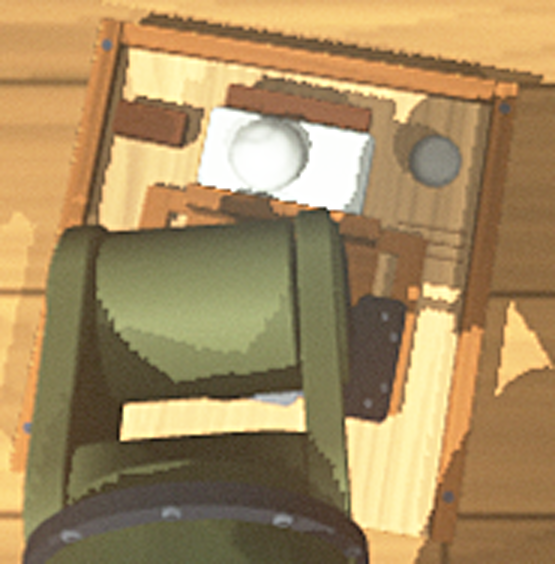

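Jaw and stone are flush: the combined depth shrank to 69.9 mm and both yaws agree. Some of the push is going downward, so I'll unload z to get a cleaner contact force.

In the tool's units: -0.3 mm / 800 = -0.0004, -0.2 mm / 800 = -0.0003.

```bash
echo '[[0, 0, -0.0001, 0, 0, 0], [0, 0, -0.0003, 0, 0, 0], [0, 0, -0.0004, 0, 0, 0]]' | python3 nudge.py; echo '[[0, 0, 0, 0, 0, 0], [0, 0, 0, 0, 0, 0]]' | python3 nudge.py
```

```text
clock: 11.4
eef_pos: [580.0, 81.0, 46.5]
eef_rot: [-3.141, -0.002, 2.953]
wrist_force: [-9.6, -1.1, 4.6]
finger_gap: 15.9
finger_force: 20.0
clock: 11.6
eef_pos: [580.0, 81.0, 46.5]
eef_rot: [-3.141, -0.002, 2.953]
wrist_force: [-9.3, -1.9, 4.9]
finger_gap: 15.6
finger_force: 20.0
```

In the tool's units: -0.3 mm / 800 = -0.0004, -0.2 mm / 800 = -0.0003.

```bash
echo '[[0, 0, -0.0001, 0, 0, 0], [0, 0, -0.0003, 0, 0, 0], [0, 0, -0.0004, 0, 0, 0]]' | python3 nudge.py; echo '[[0, 0, 0, 0, 0, 0], [0, 0, 0, 0, 0, 0]]' | python3 nudge.py; echo '[[-0.0001, 0, 0, 0, 0, 0], [-0.0001, 0, 0, 0, 0, 0]]' | python3 nudge.py; echo '[[0, 0, 0, 0, 0, 0], [0, 0, 0, 0, 0, 0]]' | python3 nudge.py
```

```text
clock: 11.9
eef_pos: [580.0, 81.0, 46.5]
eef_rot: [-3.141, -0.002, 2.953]
wrist_force: [-6.7, -0.1, 1.2]
finger_gap: 15.7
finger_force: 20.0
clock: 12.1
eef_pos: [580.0, 81.0, 46.4]
eef_rot: [-3.141, -0.002, 2.953]
wrist_force: [-7.9, -0.4, 1.8]
finger_gap: 16.0
finger_force: 20.0
clock: 12.3
eef_pos: [580.0, 80.9, 46.4]
eef_rot: [-3.141, -0.002, 2.953]
wrist_force: [-8.4, -0.4, 2.2]
finger_gap: 15.9
finger_force: 20.0
clock: 12.5
eef_pos: [580.0, 80.9, 46.5]
eef_rot: [-3.141, -0.002, 2.953]
wrist_force: [-9.5, -0.4, 2.7]
finger_gap: 16.0
finger_force: 20.0
```

In the tool's units: -0.2 mm / 800 = -0.0003, -0.1 mm / 800 = -0.0001.

```bash
echo '[[-0.0001, 0, -0.0001, 0, 0, 0], [-0.0003, 0, -0.0003, 0, 0, 0], [-0.0003, 0, -0.0003, 0, 0, 0]]' | python3 nudge.py; echo '[[0, 0, 0, 0, 0, 0], [0, 0, 0, 0, 0, 0], [0, 0, 0, 0, 0, 0]]' | python3 nudge.py; echo '[[0, 0, 0, 0, 0, 0], [0, 0, 0, 0, 0, 0]]' | python3 nudge.py
```

```text
clock: 12.8
eef_pos: [580.0, 80.9, 46.5]
eef_rot: [-3.141, -0.003, 2.953]
wrist_force: [-9.4, -1.6, 0.1]
finger_gap: 15.9
finger_force: 20.0
clock: 13.1
eef_pos: [580.0, 80.9, 46.4]
eef_rot: [-3.141, -0.003, 2.953]
wrist_force: [-9.2, -0.4, 0.9]
finger_gap: 15.9
finger_force: 20.0
clock: 13.3
eef_pos: [580.1, 80.9, 46.5]
eef_rot: [-3.141, -0.003, 2.953]
wrist_force: [-8.7, -0.8, 1.0]
finger_gap: 15.7
finger_force: 20.0
```

In the tool's units: -0.15 mm / 800 = -0.0002.

```bash
echo '[[-0.0002, 0, 0, 0, 0, 0], [-0.0002, 0, 0, 0, 0, 0], [-0.0002, 0, 0, 0, 0, 0], [-0.0002, 0, 0, 0, 0, 0]]' | python3 nudge.py; echo '[[0, 0, 0, 0, 0, 0], [0, 0, 0, 0, 0, 0], [0, 0, 0, 0, 0, 0]]' | python3 nudge.py
```

```text
clock: 13.7
eef_pos: [580.0, 80.9, 46.5]
eef_rot: [-3.141, -0.003, 2.953]
wrist_force: [-10.4, -1.1, 1.2]
finger_gap: 15.9
finger_force: 20.0
clock: 14.0
eef_pos: [580.0, 80.8, 46.4]
eef_rot: [-3.141, -0.003, 2.953]
wrist_force: [-9.6, 0.1, 2.2]
finger_gap: 16.2
finger_force: 20.0
```

In the tool's units: 0.5 mm / 800 = 0.0006, 0.2 mm / 800 = 0.0003.

```bash
echo '[[0.0003, 0, 0, 0, 0, 0], [0.0006, 0, 0, 0, 0, 0], [0.0006, 0, 0, 0, 0, 0]]' | python3 nudge.py; echo '[[0, 0, 0, 0, 0, 0], [0, 0, 0, 0, 0, 0], [0, 0, 0, 0, 0, 0], [0, 0, 0, 0, 0, 0], [0, 0, 0, 0, 0, 0]]' | python3 nudge.py 44 20; echo '[[0, 0, -0.0375, 0, 0, 0], [0, 0, -0.075, 0, 0, 0], [0, 0, -0.1, 0, 0, 0], [0, 0, -0.1, 0, 0, 0]]' | python3 nudge.py; python3 -c "
from h import *
go(602.8,154.1,130,np.pi-.160)"
```

```text
clock: 14.3
eef_pos: [580.0, 80.9, 46.5]
eef_rot: [-3.141, -0.002, 2.953]
wrist_force: [-6.2, -1.1, -1.8]
finger_gap: 16.0
finger_force: 20.0
clock: 14.8
eef_pos: [580.9, 81.1, 47.3]
eef_rot: [3.142, 0.0, 2.953]
wrist_force: [0.0, 0.3, 0.1]
finger_gap: 44.2
finger_force: 0.0
clock: 15.2
eef_pos: [582.1, 81.2, 130.1]
eef_rot: [3.14, 0.005, 2.953]
wrist_force: [-0.2, -0.3, -0.3]
finger_gap: 44.1
finger_force: 0.0
t 15.2 pos [582.1  81.2 130.1] yaw 2.9528 j6 -1.31 gap 44.1 F [-0.23 -0.26 -0.34] M [-0.01 -0.02  0.01]
shift [-6.7 75.5  0.2] rot [ 0.0012  0.0048 -0.0288]
```

In the tool's units: 75.5 mm / 800 = 0.0944, 35 mm / 800 = 0.0438, -0.028 rad / 6.2832 = -0.0045.

```bash
echo '[[-0.0038, 0.0438, 0, 0, 0, -0.0024], [-0.0084, 0.0944, 0, 0, 0, -0.0045], [-0.0084, 0.0944, 0, 0, 0, -0.0045], [-0.0084, 0.0944, 0, 0, 0, -0.0045], [-0.0084, 0.0944, 0, 0, 0, -0.0045]]' | python3 nudge.py; echo '[[0, 0, 0, 0, 0, 0], [0, 0, 0, 0, 0, 0]]' | python3 nudge.py; python3 -c "
from h import *
go(602.8,154.1,59.5,np.pi-.160)
p,d=optics.camera('top');
W=cloud('top',d);z=W[...,2];box=np.zeros(z.shape,bool); box[135:270,175:285]=1
for c in((73,79),(34,41)):
  m=((z>c[0])&(z<c[1])&box).astype(np.uint8); n,l,s,_=cv2.connectedComponentsWithStats(m)
  k=np.argmax(s[1:,4])+1
  P=W[l==k];print(cv2.minAreaRect(P[:,:2].astype(np.float32)))
p,d=optics.camera('wrist');cv2.imwrite('pics/w2.png',p[:,:,::-1])
"
```

```text
clock: 15.7
eef_pos: [601.1, 153.2, 126.4]
eef_rot: [-3.141, -0.001, 2.98]
wrist_force: [0.4, -0.0, -0.1]
finger_gap: 44.2
finger_force: 0.0
clock: 15.9
eef_pos: [601.5, 153.2, 127.3]
eef_rot: [-3.142, 0.0, 2.98]
wrist_force: [-0.3, -0.2, -0.4]
finger_gap: 44.0
finger_force: 0.0
t 15.9 pos [601.5 153.2 127.3] yaw 2.9798 j6 -1.22 gap 44.0 F [-0.26 -0.16 -0.38] M [ 0.02 -0.    0.03]
shift [-1.1  1.  67.8] rot [-0.      0.     -0.0018]
((694.2448120117188, 58.575416564941406), (127.79570770263672, 70.23655700683594), 79.26202392578125)
((611.818115234375, 73.78156280517578), (199.62161254882812, 125.4981460571289), 79.28841400146484)
```

View pics/w2.png

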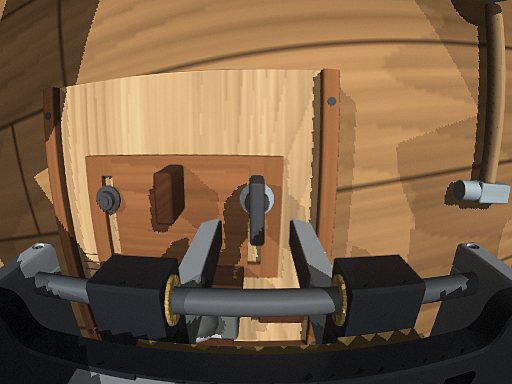

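The jaw stayed put and flush after release, and the wing at column 258 is centred between the fingers. Next I descend and grip it.

In the tool's units: 67.5 mm / 800 = 0.0844, 50 mm / 800 = 0.0625.

```bash
echo '[[-0.0013, 0.0013, 0.0313, 0, 0, 0], [-0.0013, 0.0013, 0.0625, 0, 0, 0], [-0.0013, 0.0013, 0.0844, 0, 0, 0], [-0.0013, 0.0013, 0.0844, 0, 0, 0]]' | python3 nudge.py; echo '[[0, 0, 0, 0, 0, 0], [0, 0, 0, 0, 0, 0], [0, 0, 0, 0, 0, 0]]' | python3 nudge.py 4 60; echo '[[0, 0, 0, 0, 0, 0], [0, 0, 0, 0, 0, 0], [0, 0, 0, 0, 0, 0], [0, 0, 0, 0, 0, 0]]' | python3 nudge.py ;python3 -c "
from h import *
go(602.8,154.1,59.5,np.pi-.160)"
```

```text
clock: 16.4
eef_pos: [601.4, 154.4, 57.4]
eef_rot: [-3.14, -0.004, 2.981]
wrist_force: [-0.1, 0.5, -0.4]
finger_gap: 43.7
finger_force: 0.0
clock: 16.7
eef_pos: [603.2, 154.9, 60.9]
eef_rot: [3.141, 0.002, 2.981]
wrist_force: [-0.0, 0.4, -0.2]
finger_gap: 23.4
finger_force: 0.0
clock: 17.1
eef_pos: [602.8, 154.3, 60.4]
eef_rot: [-3.141, 0.001, 2.981]
wrist_force: [-1.7, -5.0, 4.3]
finger_gap: 11.5
finger_force: 60.0
t 17.1 pos [602.8 154.3  60.4] yaw 2.9807 j6 -1.22 gap 11.5 F [-1.73 -5.04  4.32] M [-0.84  0.36  0.06]
shift [ 0.  -0.2  0.9] rot [-0.0006  0.0005 -0.0009]
```

In the tool's units: 0.5 rad / 6.2832 = 0.0796.

```bash
echo '[[0, 0, 0, 0, 0, 0.0159], [0, 0, 0, 0, 0, 0.0318], [0, 0, 0, 0, 0, 0.0477], [0, 0, 0, 0, 0, 0.0637], [0, 0, 0, 0, 0, 0.0796]]' | python3 nudge.py; python3 -c "
from h import *
go(603,154.2,59.5,np.pi-.160-1.4)"
```

```text
clock: 17.6
eef_pos: [602.9, 154.4, 60.4]
eef_rot: [-3.142, 0.001, 2.477]
wrist_force: [-0.8, -4.5, 4.4]
finger_gap: 12.2
finger_force: 60.0
t 17.6 pos [602.9 154.4  60.4] yaw 2.4769 j6 -0.71 gap 12.2 F [-0.78 -4.46  4.36] M [-0.71  0.27  0.27]
shift [-0.2 -0.1  0.9] rot [4.000e-04 8.000e-04 8.953e-01]
```

In the tool's units: 0.5 rad / 6.2832 = 0.0796.

```bash
echo '[[0, 0, 0, 0, 0, 0.0159], [0, 0, 0, 0, 0, 0.0318], [0, 0, 0, 0, 0, 0.0477], [0, 0, 0, 0, 0, 0.0637], [0, 0, 0, 0, 0, 0.0796]]' | python3 nudge.py; echo '[[0, 0, 0, 0, 0, 0.0159], [0, 0, 0, 0, 0, 0.0318], [0, 0, 0, 0, 0, 0.0477], [0, 0, 0, 0, 0, 0.0637], [0, 0, 0, 0, 0, 0.0716]]' | python3 nudge.py;  echo '[[0, 0, 0, 0, 0, 0], [0, 0, 0, 0, 0, 0], [0, 0, 0, 0, 0, 0]]' | python3 nudge.py; python3 -c "
from h import *
go(603,154.2,59.5,np.pi-.160-1.45)
p,d=optics.camera('wrist');cv2.imwrite('pics/w3.png',p[:,:,::-1])"
```

```text
clock: 18.1
eef_pos: [603.1, 154.5, 60.4]
eef_rot: [3.141, 0.001, 1.977]
wrist_force: [0.1, -2.0, 2.7]
finger_gap: 11.4
finger_force: 60.1
clock: 18.6
eef_pos: [603.2, 154.6, 60.4]
eef_rot: [3.14, 0.001, 1.528]
wrist_force: [1.0, -2.6, 2.7]
finger_gap: 11.7
finger_force: 60.9
clock: 18.9
eef_pos: [603.2, 154.6, 60.4]
eef_rot: [3.14, 0.0, 1.533]
wrist_force: [1.0, -4.4, 5.6]
finger_gap: 11.6
finger_force: 60.6
t 18.9 pos [603.2 154.6  60.4] yaw 1.5327 j6 0.23 gap 11.6 F [ 0.97 -4.39  5.62] M [-0.9  -0.2   0.77]
shift [-0.4 -0.2  0.9] rot [0.0015 0.0002 0.0012]
```

View pics/w3.png

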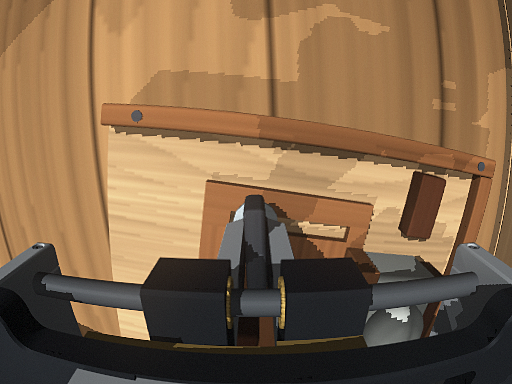

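The wing at (255,225) has followed the fingers. I'll turn slightly further, then release and measure.

In the tool's units: 0.06 rad / 6.2832 = 0.0095.

```bash
echo '[[0, 0, 0, 0, 0, 0.0048], [0, 0, 0, 0, 0, 0.0095], [0, 0, 0, 0, 0, 0.0095], [0, 0, 0, 0, 0, 0.0095]]' | python3 nudge.py; echo '[[0, 0, 0, 0, 0, 0], [0, 0, 0, 0, 0, 0], [0, 0, 0, 0, 0, 0], [0, 0, 0, 0, 0, 0], [0, 0, 0, 0, 0, 0]]' | python3 nudge.py 44 20; echo '[[0, 0, -0.0375, 0, 0, 0], [0, 0, -0.0875, 0, 0, 0], [0, 0, -0.1375, 0, 0, 0], [0, 0, -0.175, 0, 0, 0], [0, 0, -0.175, 0, 0, 0]]' | python3 nudge.py; python3 -c "
from h import *
go(450,300,220,np.pi-.160-1.45)"
```

```text
clock: 19.35
eef_pos: [603.2, 154.6, 60.4]
eef_rot: [3.14, 0.0, 1.473]
wrist_force: [0.8, -4.6, 5.4]
finger_gap: 11.4
finger_force: 60.9
clock: 19.85
eef_pos: [602.5, 154.8, 59.4]
eef_rot: [-3.141, 0.0, 1.471]
wrist_force: [-1.2, 0.5, 0.4]
finger_gap: 43.6
finger_force: 0.0
clock: 20.35
eef_pos: [604.0, 155.2, 204.4]
eef_rot: [3.135, -0.002, 1.471]
wrist_force: [0.2, 0.6, -0.0]
finger_gap: 44.1
finger_force: 0.0
t 20.35 pos [604.  155.2 204.4] yaw 1.4709 j6 0.29 gap 44.1 F [ 0.17  0.64 -0.  ] M [-0.09  0.08 -0.04]
shift [ 128.8 -167.6  -16.4] rot [ 0.0068 -0.0019 -0.0607]
```

In the tool's units: -160 mm / 800 = -0.2, -120 mm / 800 = -0.15.

```bash
echo '[[0.0375, -0.05, 0, 0, 0, 0], [0.075, -0.1, 0, 0, 0, 0], [0.1125, -0.15, 0, 0, 0, 0], [0.15, -0.2, 0, 0, 0, 0], [0.15, -0.2, 0, 0, 0, 0]]' | python3 nudge.py;echo '[[0, 0, 0, 0, 0, 0], [0.0375, -0.05, 0, 0, 0, 0], [0.075, -0.1, 0, 0, 0, 0], [0.075, -0.1, 0, 0, 0, 0]]' | python3 nudge.py
python3 - <<'E'
from h import *
p,d=optics.camera('top');cv2.imwrite('pics/t4.png',cv2.resize(p[112:300,145:330,::-1],None,fx=3,fy=3,interpolation=cv2.INTER_CUBIC))
W=cloud('top',d);z=W[...,2];box=np.zeros(z.shape,bool); box[135:290,165:300]=1
for a,b,q in((73,79,2),(34,41,1),(86,97,3)):
  m=((z>a)&(z<b)&box).astype(np.uint8); n,l,s,_=cv2.connectedComponentsWithStats(m)
  for k in np.argsort(-s[1:,4])[:q]+1:
    P=W[l==k];print(a,s[k],cv2.minAreaRect(P[:,:2].astype(np.float32)))
E
```

```text
clock: 20.85
eef_pos: [451.8, 293.2, 199.1]
eef_rot: [-3.14, 0.0, 1.476]
wrist_force: [-0.1, -0.2, -0.1]
finger_gap: 44.2
finger_force: 0.0
clock: 21.25
eef_pos: [379.7, 359.8, 199.2]
eef_rot: [-3.14, 0.0, 1.473]
wrist_force: [1.4, -1.2, 0.2]
finger_gap: 43.9
finger_force: 0.0
73 [ 206  148   65   44 1203] ((694.2916259765625, 59.62548065185547), (129.4867706298828, 70.0053482055664), 79.47615051269531)
73 [269 185   1   2   2] ((660.7706909179688, 4.03089714050293), (2.438279390335083, 0.0), 178.4418487548828)
34 [ 181  174  107   77 4240] ((611.4154663085938, 74.60079956054688), (203.8184356689453, 127.15567779541016), 79.3664321899414)
86 [222 151  24  24 272] ((704.4384765625, 74.13794708251953), (46.58049392700195, 45.2225341796875), 1.2332730293273926)
86 [178 206  27  16 175] ((603.34130859375, 153.4386444091797), (12.022294998168945, 50.830726623535156), 24.320205688476562)
86 [228 227   3   4   5] ((574.8578491210938, 80.13184356689453), (1.4883918762207031, 6.828216075897217), 58.137393951416016)
```

View pics/t4.png

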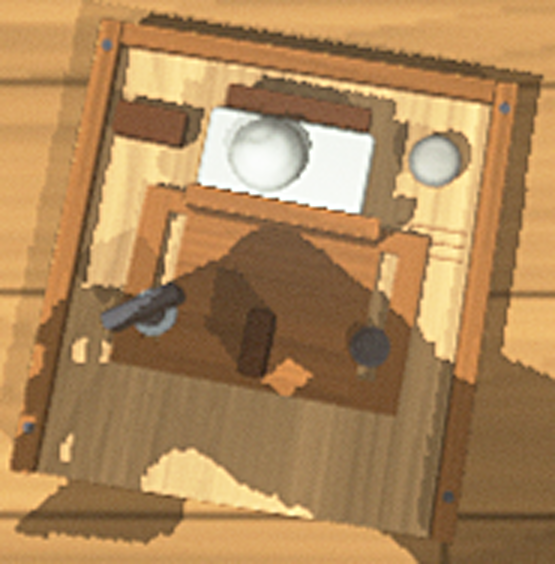

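The wing is measured at -65.7°, a joint of about 0.98, so the last part of the turn did not hold. The jaw, stone, pebble and wedge are fine. I'll regrip aligned with the wing and turn further.

```bash
python3 -c "
from h import *
go(603.1,154.0,130,1.995)"
```

```text
t 21.3 pos [381.3 358.4 199.3] yaw 1.4728 j6 0.78 gap 44.0 F [ 0.7  -1.24  0.3 ] M [-0.    0.03 -0.07]
shift [-181.7  240.7   69.3] rot [-5.000e-04  4.000e-04 -5.222e-01]
```

The manual's scale: shifts go in shares of 0.8 m and turns go in shares of 360 degrees. Converting my numbers, 195 mm / 800 = 0.2438, 160 mm / 800 = 0.2, -0.522 rad / 6.2832 = -0.0831.

```bash
echo '[[-0.0375, 0.05, 0, 0, 0, -0.0159], [-0.075, 0.1, 0, 0, 0, -0.0318], [-0.1125, 0.15, 0, 0, 0, -0.0477], [-0.15, 0.2, 0, 0, 0, -0.0637], [-0.1875, 0.2438, 0.0188, 0, 0, -0.0831]]' | python3 nudge.py;echo '[[0, 0, 0, 0, 0, 0], [0, 0, 0, 0, 0, 0], [0, 0, 0, 0, 0, 0]]' | python3 nudge.py; python3 -c "
from h import *
go(603.1,154.0,130,1.995)"
```

```text
clock: 21.8
eef_pos: [564.1, 185.3, 185.7]
eef_rot: [3.139, 0.001, 1.994]
wrist_force: [0.4, 0.8, -0.1]
finger_gap: 43.9
finger_force: 0.0
clock: 22.1
eef_pos: [561.0, 188.7, 184.8]
eef_rot: [-3.142, -0.0, 1.991]
wrist_force: [0.1, -0.4, 0.6]
finger_gap: 44.1
finger_force: 0.0
t 22.1 pos [561.  188.7 184.8] yaw 1.9908 j6 -0.16 gap 44.1 F [ 0.09 -0.45  0.63] M [-0.02  0.06 -0.01]
shift [-48.9  24.3  54.8] rot [-0.     -0.     -0.0042]
```

In the tool's units: 54 mm / 800 = 0.0675, -48.9 mm / 800 = -0.0611, -0.004 rad / 6.2832 = -0.0006.

```bash
echo '[[-0.03, 0.015, 0.0125, 0, 0, 0], [-0.0611, 0.0304, 0.0375, 0, 0, -0.0006], [-0.0611, 0.0304, 0.0675, 0, 0, -0.0006], [-0.0611, 0.0304, 0.0675, 0, 0, -0.0006]]' | python3 nudge.py;echo '[[0, 0, 0, 0, 0, 0], [0, 0, 0, 0, 0, 0]]' | python3 nudge.py; python3 -c "
from h import *
go(603.1,154.0,59.5,1.995)
p,d=optics.camera('wrist');cv2.imwrite('pics/w4.png',p[:,:,::-1])"
```

```text
clock: 22.5
eef_pos: [601.7, 154.5, 128.0]
eef_rot: [-3.137, -0.001, 1.996]
wrist_force: [-1.1, -0.0, -0.1]
finger_gap: 44.1
finger_force: 0.0
clock: 22.7
eef_pos: [603.4, 155.3, 132.6]
eef_rot: [3.139, 0.001, 1.998]
wrist_force: [-0.8, -0.2, 1.0]
finger_gap: 43.9
finger_force: 0.0
t 22.7 pos [603.4 155.3 132.6] yaw 1.9976 j6 -0.23 gap 43.9 F [-0.84 -0.17  1.02] M [-0.07  0.05 -0.01]
shift [-1.1 -1.  73.1] rot [0.0024 0.0005 0.0026]
```

View pics/w4.png

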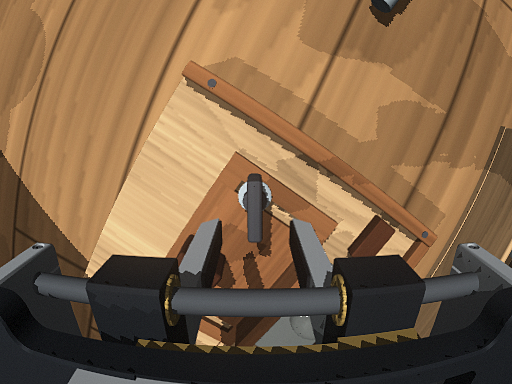

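The wing at column 255 is vertical in the image, so it is aligned with the tool. I descend, grip, turn in stages, and ease the grip before opening.

In the tool's units: 73 mm / 800 = 0.0913, 60 mm / 800 = 0.075.

```bash
echo '[[-0.0013, -0.0013, 0.0375, 0, 0, 0], [-0.0013, -0.0013, 0.075, 0, 0, 0], [-0.0013, -0.0009, 0.0913, 0, 0, 0], [-0.0013, -0.0009, 0.0913, 0, 0, 0]]' | python3 nudge.py; echo '[[0, 0, 0, 0, 0, 0], [0, 0, 0, 0, 0, 0], [0, 0, 0, 0, 0, 0], [0, 0, 0, 0, 0, 0], [0, 0, 0, 0, 0, 0]]' | python3 nudge.py 4 60; echo '[[0, 0, 0, 0, 0, 0], [0, 0, 0, 0, 0, 0], [0, 0, 0, 0, 0, 0]]' | python3 nudge.py ;python3 -c "
from h import *
go(603.1,154.0,59.5,1.995-.5)"
echo '[[0, 0, 0, 0, 0, 0.0095], [0, 0, 0, 0, 0, 0.0191], [0, 0, 0, 0, 0, 0.0286], [0, 0, 0, 0, 0, 0.0382], [0, 0, 0, 0, 0, 0.0477]]' | python3 nudge.py; python3 -c "
from h import *
go(603.1,154.0,59.5,1.995-.5)"
```

```text
clock: 23.15
eef_pos: [602.4, 153.4, 57.0]
eef_rot: [-3.14, -0.0, 1.997]
wrist_force: [-0.2, 0.6, 0.0]
finger_gap: 44.0
finger_force: 0.0
clock: 23.65
eef_pos: [603.7, 153.3, 59.8]
eef_rot: [3.139, 0.001, 1.997]
wrist_force: [-4.7, -1.4, 10.6]
finger_gap: 11.5
finger_force: 95.5
clock: 23.95
eef_pos: [603.7, 153.3, 59.8]
eef_rot: [3.139, 0.001, 1.997]
wrist_force: [-2.3, -2.5, 12.6]
finger_gap: 11.6
finger_force: 95.6
t 23.95 pos [603.7 153.3  59.8] yaw 1.9969 j6 -0.24 gap 11.6 F [-2.26 -2.5  12.62] M [-0.24  0.55  0.16]
shift [ 0.9 -0.3  0.3] rot [2.800e-03 2.000e-04 5.019e-01]
clock: 24.45
eef_pos: [603.5, 153.2, 59.8]
eef_rot: [3.139, 0.001, 1.695]
wrist_force: [-5.6, -3.0, 14.5]
finger_gap: 11.3
finger_force: 96.3
t 24.45 pos [603.5 153.2  59.8] yaw 1.6954 j6 0.07 gap 11.3 F [-5.57 -2.96 14.53] M [-0.52  0.93  0.7 ]
shift [ 0.8 -0.3  0.3] rot [0.0022 0.0003 0.2004]
```

In the tool's units: 0.22 rad / 6.2832 = 0.035.

```bash
echo '[[0, 0, 0, 0, 0, 0.0095], [0, 0, 0, 0, 0, 0.0191], [0, 0, 0, 0, 0, 0.0286], [0, 0, 0, 0, 0, 0.035], [0, 0, 0, 0, 0, 0.035]]' | python3 nudge.py; echo '[[0, 0, 0, 0, 0, 0], [0, 0, 0, 0, 0, 0], [0, 0, 0, 0, 0, 0]]' | python3 nudge.py; python3 -c "
from h import *
go(603.1,154.0,59.5,1.995-.5)"; for i in 1; do echo '[[0, 0, 0, 0, 0, 0], [0, 0, 0, 0, 0, 0], [0, 0, 0, 0, 0, 0]]' | python3 nudge.py - 20; echo '[[0, 0, 0, 0, 0, 0], [0, 0, 0, 0, 0, 0], [0, 0, 0, 0, 0, 0]]' | python3 nudge.py - 6;done; python3 -c "
from h import *
go(603.1,154.0,59.5,1.995-.5)"
```

```text
clock: 24.95
eef_pos: [603.3, 153.2, 59.8]
eef_rot: [3.14, 0.0, 1.477]
wrist_force: [-7.3, -3.3, 14.9]
finger_gap: 11.9
finger_force: 97.1
clock: 25.25
eef_pos: [603.3, 153.2, 59.8]
eef_rot: [3.14, 0.0, 1.478]
wrist_force: [-7.8, -3.4, 14.0]
finger_gap: 12.0
finger_force: 97.0
t 25.25 pos [603.3 153.2  59.8] yaw 1.4781 j6 0.28 gap 12.0 F [-7.76 -3.44 13.99] M [-0.67  1.16  0.88]
shift [ 0.8 -0.3  0.3] rot [ 0.0018  0.0003 -0.0169]
clock: 25.55
eef_pos: [603.3, 153.4, 60.0]
eef_rot: [3.14, -0.0, 1.477]
wrist_force: [-7.2, -1.8, 15.7]
finger_gap: 13.4
finger_force: 32.1
clock: 25.85
eef_pos: [603.5, 153.2, 60.1]
eef_rot: [3.14, -0.0, 1.477]
wrist_force: [-6.7, -2.7, 17.0]
finger_gap: 15.4
finger_force: 17.8
t 25.85 pos [603.5 153.2  60.1] yaw 1.4772 j6 0.28 gap 15.4 F [-6.71 -2.67 16.97] M [-0.58  1.38  0.3 ]
shift [ 0.7 -0.4  0.6] rot [ 0.0021 -0.0001 -0.0178]
```

The wing drives back when the grip eases, because the thrust torque exceeds the knob friction. I'll open in small steps so it creeps back quasi-statically without overshoot.

```bash
echo '[[0, 0, 0, 0, 0, 0], [0, 0, 0, 0, 0, 0], [0, 0, 0, 0, 0, 0]]' | python3 nudge.py 15 30; echo '[[0, 0, 0, 0, 0, 0], [0, 0, 0, 0, 0, 0], [0, 0, 0, 0, 0, 0]]' | python3 nudge.py 17;echo '[[0, 0, 0, 0, 0, 0], [0, 0, 0, 0, 0, 0], [0, 0, 0, 0, 0, 0]]' | python3 nudge.py 19; python3 -c "
from h import *
go(603.1,154.0,59.5,1.995-.5)"
```

```text
clock: 26.15
eef_pos: [603.4, 153.2, 60.1]
eef_rot: [3.14, -0.0, 1.477]
wrist_force: [-7.6, -2.5, 16.8]
finger_gap: 15.2
finger_force: 21.1
clock: 26.45
eef_pos: [603.6, 152.9, 60.1]
eef_rot: [3.139, 0.0, 1.477]
wrist_force: [-5.2, -4.9, 16.4]
finger_gap: 17.5
finger_force: 13.5
clock: 26.75
eef_pos: [603.9, 152.6, 60.0]
eef_rot: [3.139, 0.001, 1.477]
wrist_force: [-3.2, -6.5, 14.4]
finger_gap: 19.2
finger_force: 9.6
t 26.75 pos [603.9 152.6  60. ] yaw 1.4767 j6 0.28 gap 19.2 F [-3.24 -6.51 14.44] M [-1.3   0.73  0.2 ]
shift [ 1.3 -0.9  0.5] rot [ 0.003   0.0005 -0.0183]
```

```bash
echo '[[0, 0, 0, 0, 0, 0], [0, 0, 0, 0, 0, 0], [0, 0, 0, 0, 0, 0]]' | python3 nudge.py 20; echo '[[0, 0, 0, 0, 0, 0], [0, 0, 0, 0, 0, 0], [0, 0, 0, 0, 0, 0]]' | python3 nudge.py 21;echo '[[0, 0, 0, 0, 0, 0], [0, 0, 0, 0, 0, 0], [0, 0, 0, 0, 0, 0]]' | python3 nudge.py 22; echo '[[0, 0, 0, 0, 0, 0], [0, 0, 0, 0, 0, 0], [0, 0, 0, 0, 0, 0]]' | python3 nudge.py 24;python3 -c "
from h import *
go(603.1,154.0,59.5,1.995-.5)"
```

```text
clock: 27.05
eef_pos: [604.1, 152.4, 60.0]
eef_rot: [3.138, 0.001, 1.477]
wrist_force: [-1.8, -6.9, 12.4]
finger_gap: 19.9
finger_force: 7.9
clock: 27.35
eef_pos: [604.2, 152.4, 59.8]
eef_rot: [3.138, 0.001, 1.477]
wrist_force: [-0.1, -7.6, 11.4]
finger_gap: 20.7
finger_force: 6.5
clock: 27.65
eef_pos: [604.3, 152.5, 59.8]
eef_rot: [3.138, 0.0, 1.477]
wrist_force: [3.1, -5.7, 9.6]
finger_gap: 22.2
finger_force: 5.2
clock: 27.95
eef_pos: [603.0, 153.4, 57.9]
eef_rot: [3.141, -0.0, 1.477]
wrist_force: [1.2, 0.5, 0.0]
finger_gap: 23.7
finger_force: 0.5
t 27.95 pos [603.  153.4  57.9] yaw 1.4769 j6 0.28 gap 23.7 F [1.17 0.46 0.  ] M [-0.06 -0.16  0.02]
shift [ 0.6  0.1 -1.6] rot [ 0.0003 -0.0002 -0.0181]
```

In the tool's units: -75 mm / 800 = -0.0938, -60 mm / 800 = -0.075.

```bash
echo '[[0, 0, 0, 0, 0, 0], [0, 0, 0, 0, 0, 0]]' | python3 nudge.py 44 20; echo '[[0, 0, -0.0375, 0, 0, 0], [0, 0, -0.075, 0, 0, 0], [0, 0, -0.0938, 0, 0, 0], [0, 0, -0.0938, 0, 0, 0]]' | python3 nudge.py; python3 -c "
from h import *
go(580,81,130,2.953)"
```

```text
clock: 28.15
eef_pos: [602.7, 153.3, 57.6]
eef_rot: [-3.141, 0.0, 1.477]
wrist_force: [0.2, 0.1, -0.2]
finger_gap: 36.4
finger_force: 0.0
clock: 28.55
eef_pos: [603.6, 153.5, 134.6]
eef_rot: [3.138, -0.001, 1.477]
wrist_force: [-0.2, -0.4, -1.0]
finger_gap: 44.1
finger_force: 0.0
t 28.55 pos [603.6 153.5 134.6] yaw 1.4768 j6 0.28 gap 44.1 F [-0.23 -0.44 -0.96] M [-0.1   0.05  0.01]
shift [-74.4 -16.8   4.5] rot [ 0.0033  0.0016 -1.4762]
```

In the tool's units: -74.4 mm / 800 = -0.093, -60 mm / 800 = -0.075, -0.75 rad / 6.2832 = -0.1194.

```bash
echo '[[-0.0188, -0.0038, 0, 0, 0, -0.0239], [-0.0375, -0.0075, 0, 0, 0, -0.0477], [-0.0563, -0.0125, 0, 0, 0, -0.0716], [-0.075, -0.0163, 0, 0, 0, -0.0955], [-0.093, -0.021, 0, 0, 0, -0.1194]]' | python3 nudge.py; echo '[[0, 0, 0, 0, 0, -0.0239], [0, 0, 0, 0, 0, -0.0477], [0, 0, 0, 0, 0, -0.0716], [0, 0, 0, 0, 0, -0.0955], [0, 0, 0, 0, 0, -0.1155]]' | python3 nudge.py; echo '[[0, 0, 0, 0, 0, 0], [0, 0, 0, 0, 0, 0]]' | python3 nudge.py
python3 - <<'E'
from h import *
go(580.2,81.2,47,2.953)
p,d=optics.camera('top')
W=cloud('top',d);z=W[...,2];box=np.zeros(z.shape,bool); box[135:290,165:300]=1
for a,b,q in((73,79,1),(34,41,1),(86,97,3)):
  m=((z>a)&(z<b)&box).astype(np.uint8); n,l,s,_=cv2.connectedComponentsWithStats(m)
  for k in np.argsort(-s[1:,4])[:q]+1:
    P=W[l==k];print(a,s[k],cv2.minAreaRect(P[:,:2].astype(np.float32)))
E
```

```text
clock: 29.05
eef_pos: [578.3, 80.1, 130.8]
eef_rot: [-3.139, -0.001, 2.233]
wrist_force: [0.2, -0.3, -0.1]
finger_gap: 43.9
finger_force: 0.0
clock: 29.55
eef_pos: [578.5, 80.8, 130.8]
eef_rot: [-3.141, -0.002, 2.959]
wrist_force: [0.3, -0.3, 0.4]
finger_gap: 44.2
finger_force: 0.0
clock: 29.75
eef_pos: [578.7, 80.8, 131.6]
eef_rot: [-3.141, -0.002, 2.949]
wrist_force: [0.1, 0.0, 0.3]
finger_gap: 44.2
finger_force: 0.0
t 29.75 pos [578.7  80.8 131.6] yaw 2.9489 j6 -1.3 gap 44.2 F [0.06 0.01 0.29] M [-0.04 -0.03  0.03]
shift [-1.5  0.7 84.6] rot [-0.0004 -0.0016 -0.0041]
73 [239 152  33  41 479] ((694.5655517578125, 20.906991958618164), (98.18603515625, 49.579673767089844), 25.224124908447266)
34 [262 189  26  21 305] ((639.8465576171875, -8.658805847167969), (41.044498443603516, 53.299346923828125), 3.0208511352539062)
86 [222 151  24  23 249] ((705.7758178710938, 74.29183959960938), (44.54427719116211, 45.47567367553711), 0.32315871119499207)
```

In the tool's units: 84 mm / 800 = 0.105, 60 mm / 800 = 0.075.

```bash
echo '[[-0.0016, 0.0006, 0.0375, 0, 0, 0], [-0.0016, 0.0006, 0.075, 0, 0, 0], [-0.0016, 0.0006, 0.105, 0, 0, 0], [-0.0016, 0.0006, 0.105, 0, 0, 0]]' | python3 nudge.py; echo '[[0, 0, 0, 0, 0, 0], [0, 0, 0, 0, 0, 0], [0, 0, 0, 0, 0, 0], [0, 0, 0, 0, 0, 0], [0, 0, 0, 0, 0, 0]]' | python3 nudge.py 8 25; echo '[[0, 0, 0, 0, 0, 0], [0, 0, 0, 0, 0, 0], [0, 0, 0, 0, 0, 0]]' | python3 nudge.py; echo '[[0.0003, 0, 0, 0, 0, 0], [0.0005, 0, 0, 0, 0, 0], [0.0008, 0, 0, 0, 0, 0], [0.0008, 0, 0, 0, 0, 0]]' | python3 nudge.py; python3 -c "
from h import *
go(580.2,81.2,47,2.953)"
```

```text
clock: 30.2
eef_pos: [578.6, 80.9, 45.4]
eef_rot: [-3.14, -0.006, 2.95]
wrist_force: [0.0, -1.2, 0.2]
finger_gap: 44.0
finger_force: 0.0
clock: 30.7
eef_pos: [580.9, 80.8, 49.7]
eef_rot: [-3.141, 0.001, 2.953]
wrist_force: [-2.6, -2.7, 6.6]
finger_gap: 15.9
finger_force: 25.0
clock: 31.0
eef_pos: [580.9, 80.8, 49.7]
eef_rot: [-3.141, 0.001, 2.953]
wrist_force: [-2.7, -2.4, 6.6]
finger_gap: 15.6
finger_force: 25.0
clock: 31.4
eef_pos: [580.9, 80.8, 49.8]
eef_rot: [3.141, 0.003, 2.953]
wrist_force: [3.6, -4.5, 7.0]
finger_gap: 15.8
finger_force: 25.0
t 31.4 pos [580.9  80.8  49.8] yaw 2.9526 j6 -1.31 gap 15.8 F [ 3.63 -4.5   6.99] M [-0.75 -0.36  0.13]
shift [0.8 0.2 2.8] rot [ 0.0002  0.0027 -0.0004]
```

In the tool's units: 0.5 mm / 800 = 0.0006, 0.4 mm / 800 = 0.0005.

```bash
echo '[[0.0003, 0, 0, 0, 0, 0], [0.0005, 0, 0, 0, 0, 0], [0.0006, 0, 0, 0, 0, 0]]' | python3 nudge.py;  echo '[[0.0003, 0, 0, 0, 0, 0], [0.0005, 0, 0, 0, 0, 0], [0.0006, 0, 0, 0, 0, 0], [0.0006, 0, 0, 0, 0, 0]]' | python3 nudge.py; python3 -c "
from h import *
go(580.2,81.2,47,2.953)"
```

```text
clock: 31.7
eef_pos: [580.9, 80.8, 49.7]
eef_rot: [3.141, 0.004, 2.953]
wrist_force: [9.0, -4.7, 3.2]
finger_gap: 15.9
finger_force: 25.0
clock: 32.1
eef_pos: [580.6, 80.9, 49.7]
eef_rot: [3.141, 0.004, 2.952]
wrist_force: [9.8, -4.5, 1.2]
finger_gap: 16.1
finger_force: 25.0
t 32.1 pos [580.6  80.9  49.7] yaw 2.9524 j6 -1.3 gap 16.1 F [ 9.79 -4.5   1.25] M [-0.85 -1.39  0.01]
shift [0.5 0.2 2.7] rot [ 0.0005  0.0044 -0.0006]
```

In the tool's units: -1.5 mm / 800 = -0.0019, -1.2 mm / 800 = -0.0015.

```bash
echo '[[-0.0005, 0, 0, 0, 0, 0], [-0.001, 0, 0, 0, 0, 0], [-0.0015, 0, 0, 0, 0, 0], [-0.0019, 0, 0, 0, 0, 0], [-0.0019, 0, 0, 0, 0, 0]]' | python3 nudge.py;  python3 -c "
from h import *
go(580.2,81.2,47,2.953)"; echo '[[0, 0, 0, 0, 0, 0.0008], [0, 0, 0, 0, 0, 0.0016], [0, 0, 0, 0, 0, 0.0016]]' | python3 nudge.py; python3 -c "
from h import *
go(580.2,81.2,47,2.953)"
```

```text
clock: 32.6
eef_pos: [580.6, 80.9, 49.7]
eef_rot: [-3.141, 0.001, 2.953]
wrist_force: [-4.8, -4.4, 9.8]
finger_gap: 16.0
finger_force: 25.0
t 32.6 pos [580.6  80.9  49.7] yaw 2.9526 j6 -1.31 gap 16.0 F [-4.82 -4.39  9.77] M [-0.7   0.51 -0.02]
shift [0.5 0.2 2.7] rot [-0.0001  0.0007 -0.0004]
clock: 32.9
eef_pos: [580.6, 80.9, 49.7]
eef_rot: [-3.141, 0.001, 2.943]
wrist_force: [-4.1, -3.3, 9.8]
finger_gap: 15.9
finger_force: 25.1
t 32.9 pos [580.6  80.9  49.7] yaw 2.9428 j6 -1.3 gap 15.9 F [-4.15 -3.28  9.78] M [-0.63  0.6   0.35]
shift [0.5 0.2 2.7] rot [-0.0002  0.0008 -0.0102]
```

The jaw holds still over a 14 N swing of fore-aft load and carries 0.37 N m of twist, against about 2 N of drag when loose, so it is clamped. I undo the twist, release, retreat and check.

In the tool's units: -0.5 mm / 800 = -0.0006, -0.2 mm / 800 = -0.0003, -0.01 rad / 6.2832 = -0.0016.

```bash
echo '[[0, 0, 0, 0, 0, -0.0008], [0, 0, -0.0003, 0, 0, -0.0016], [0, 0, -0.0006, 0, 0, -0.0016]]' | python3 nudge.py; echo '[[0, 0, 0, 0, 0, 0], [0, 0, 0, 0, 0, 0], [0, 0, 0, 0, 0, 0], [0, 0, 0, 0, 0, 0], [0, 0, 0, 0, 0, 0]]' | python3 nudge.py 44 20; echo '[[0, 0, -0.05, 0, 0, 0], [0, 0, -0.1, 0, 0, 0], [0, 0, -0.15, 0, 0, 0], [0, 0, -0.1875, 0, 0, 0], [0, 0, -0.1875, 0, 0, 0]]' | python3 nudge.py; echo '[[0.0375, 0.0375, 0, 0, 0, 0], [0.075, 0.075, 0, 0, 0, 0], [0.1125, 0.1125, 0, 0, 0, 0], [0.15, 0.15, 0, 0, 0, 0], [0.1875, 0.1875, 0, 0, 0, 0]]' | python3 nudge.py;echo '[[0.0375, 0.0375, 0, 0, 0, 0], [0.075, 0.075, 0, 0, 0, 0], [0.1125, 0.1125, 0, 0, 0, 0], [0.1125, 0.1125, 0, 0, 0, 0], [0.1125, 0.1125, 0, 0, 0, 0]]' | python3 nudge.py
python3 - <<'E'
from h import *
p,d=optics.camera('top');cv2.imwrite('pics/t5.png',cv2.resize(p[112:300,145:330,::-1],None,fx=3,fy=3,interpolation=cv2.INTER_CUBIC))
W=cloud('top',d);z=W[...,2];box=np.zeros(z.shape,bool); box[135:290,165:300]=1
for a,b,q in((73,79,2),(34,41,1),(86,97,2)):
  m=((z>a)&(z<b)&box).astype(np.uint8); n,l,s,_=cv2.connectedComponentsWithStats(m)
  for k in np.argsort(-s[1:,4])[:q]+1:
    P=W[l==k];print(a,s[k],cv2.minAreaRect(P[:,:2].astype(np.float32)))
E
```

```text
clock: 33.2
eef_pos: [580.6, 80.9, 49.7]
eef_rot: [-3.141, 0.001, 2.953]
wrist_force: [-0.7, -3.6, 2.0]
finger_gap: 15.9
finger_force: 25.0
clock: 33.7
eef_pos: [580.4, 81.1, 49.1]
eef_rot: [3.142, -0.0, 2.953]
wrist_force: [0.4, -0.3, 0.1]
finger_gap: 44.1
finger_force: 0.0
clock: 34.2
eef_pos: [581.9, 81.2, 203.8]
eef_rot: [3.14, 0.007, 2.953]
wrist_force: [-0.2, 0.1, 0.9]
finger_gap: 44.2
finger_force: 0.0
clock: 34.7
eef_pos: [459.8, 257.6, 198.4]
eef_rot: [-3.141, -0.001, 2.953]
wrist_force: [0.0, 0.5, 0.4]
finger_gap: 44.1
finger_force: 0.0
clock: 35.2
eef_pos: [389.2, 362.1, 198.4]
eef_rot: [-3.141, -0.001, 2.955]
wrist_force: [0.7, 0.4, -0.3]
finger_gap: 43.7
finger_force: 0.0
73 [ 210  148   60   44 1174] ((693.9051513671875, 58.986045837402344), (122.02095794677734, 70.18016815185547), 79.47090148925781)
73 [206 174   7   7  23] ((676.9598388671875, 122.46344757080078), (11.141132354736328, 12.401381492614746), 82.7043228149414)
34 [ 181  174  107   78 4212] ((611.489990234375, 74.05381774902344), (201.91183471679688, 125.70257568359375), 79.25682830810547)
86 [222 151  24  25 287] ((703.9568481445312, 73.67108917236328), (46.292816162109375, 46.323612213134766), 55.073158264160156)
86 [178 206  27  16 175] ((603.0887451171875, 153.6498565673828), (12.2782564163208, 51.57843780517578), 24.048755645751953)
```

View pics/t5.png

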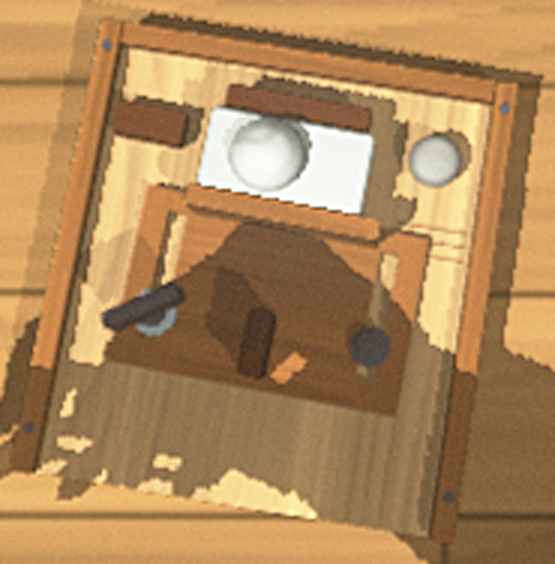

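The last view shows the jaw flush on the stone at (280,205), the wing unchanged at (145,305), and the pebble (435,160) and wedge (150,122) where they started. The robot is clear, so I hand in.

```bash
python3 -c "
from cell import manip, optics, sign_off
print(sign_off())"
```

```text
the job is handed in; nothing more can be done
None
```

I handed the job in at about 35 s, and no verdict came back. The jaw is flush on the seated stone, pressed home with an estimated 7–8 N. It is clamped, but the knob sprang back to about 0.98 rad both times I let go, short of the 1.3 rad where it is meant to be tight. I could not measure the washer force, so its being above 15 N rests on the jaw holding firm in a pull-and-twist test, apart from about 0.3 mm of movement at about 10 N. The pebble and small block look untouched in the last picture.

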